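# Stand up the fallen can and peel off a pack cover for the row

### The arm

A 6-joint arm with a two-finger parallel gripper is mounted at the origin on the work surface. World frame = base frame: x ahead of the robot, y to its left, z up, the work surface at z = 0. Lengths are in m, angles in rad, forces in N, time in s.
With the tool pointing down it reaches from about 0.35 to 0.85 m from the base axis. Payload 8.1 kg.
Tool frame: the origin (TCP) lies midway between the tips of the shut fingers; the grasp point (between the pads) lies 19 mm behind it; z points along the fingers, y is the line along which they close (so a half turn about z gives the same grasp; the last joint's range is limited). The gripper opens to 85 mm and grips with 20 to 120 N. Pads are 22 mm wide; open, the fingers measure 114 mm over their backs; the gripper's body (76 mm by 85 mm) begins 54 mm behind the grasp point. The pads swing forward as they close: fully open they stand 13 mm farther back than shut.
Start: joints at [1.029, 0.13, 1.488, -0, 1.523, -0.085], TCP at [0.265, 0.538, 0.231] pointing down, gripper open.
Joint ranges: [-2.96, 2.96], [-0.89, 2.26], [0.02, 2.5], [-1.34, 4.48], [0, 2.73], [-2.66, 2.66]. Speed limits (rad/s): [2.39, 2.39, 2.79, 3.14, 3.14, 3.14].

### API

Orientations are given as [roll, pitch, yaw] about the fixed x, y, z axes, in that order (R = Rz(yaw) Ry(pitch) Rx(roll)).
In Python, from cell import bot, optics gives the robot as it stands.
- The arm moves only by the tool apply_moves, never from a script. Its argument "motion" is a list that holds one entry, the list of rows, each a list of 7 numbers: the shift along the tool's x, y, z in m, then the turn, a rotation vector about the tool's x, y, z in degrees, then the opening, from 0 (shut) to 1 (fully open). A call has 1 to 12 rows; each row shifts and turns the commanded pose from where the row before left it, along the tool's axes as they then stand; what a row does not reach is not made up. A row lasts 1/12 s, in which the tool goes at most 41.7 mm and 7.16 degrees, less where a joint would pass 70% of its speed; a pose out of reach is approached as far as the arm can. A call with a gripper value outside its range is refused whole. The fingers move at their own pace and stop on an object; "grip_force" is the grip in N (left out, the last holds). Time passes only in rows, so rows that do not move let the fingers close. It gives the time, the measured TCP pose, the force, the opening and the grip force at its end, in the units of the state.
- bot.state(): the state, without advancing time (a new reading comes with each control period).
- optics.camera(name): name is "scene" or "top" or "wrist"; returns the picture (400x640x3 uint8, blue, green, red); there is no depth.
- optics.camera_info(name): a dict with "vertical_fov" (degrees; the focal length in pixels is half the picture's height over the tangent of half this angle, whatever the lens; pixels are square), "cx", "cy" (the principal point, pixels), "R" (3x3) and "t" (3): a world point X has camera coordinates R X + t. Camera axes: x right, y down, z forward; pixel columns grow to the right and rows downward; lengths in m; the calibration is good to about 2 mm. A picture is of the moment at which its call begins: read the wrist's pose just before it. camera_info takes no time and is no camera call; for the wrist camera it gives the pose at the moment of the call.
- bot.hand_in(): hands the job in; it is judged then, once.
The state is a dict: "time": time; "joints": joint angles; "qvel": joint speeds; "joint_efforts": joint torques, N m; "tool_pos": TCP position; "tcp_rot": TCP orientation; "force": force on the tool from outside, world axes, zero at the start; "torque": the same for the moment, N m; "opening": opening from 0.0 (shut) to 1.0 (fully open); "gripper_force": force on a finger pad.
Only numpy, scipy, OpenCV 4.12 (cv2) and the standard library are available. Lean on these libraries where they do the work, as an engineer would, in place of code of your own. Each camera call takes 0.05 s, during which the arm holds its last target. There are 200 camera calls.

### The job

One can of the three-can pack has fallen over: stand it right way up on the empty round mark of the packing board, in line with the other two, and let go of it. Then take the top cover off the clinging stack of white pack covers by its grip rib, lifting that end first while its other end still rests on the stack, so that it peels off and the stack stays where it is. Finish holding the cover: right side up, level and still, lengthwise over the row of three cans, a few centimetres above them and without touching them; do not put it down, and leave the two standing cans, the bottle, the tape roll and the bung where they are.

Things in the scene. Friction and masses are not known exactly. Their poses are not given: they have to be found in the camera images.
- can_c_mid (a point): centre of the fallen slim drinks can, a cylinder 53 mm across and 134 mm long, about 0.27 kg, black with a green band near its foot and a silver neck and lid at its top; it lies on the table. z axis = along the can from foot to lid
- place (a point): centre of the empty round mark (66 mm across, yellow rim, white inside) on the top face of the packing board, 8 mm above the table; y axis points along the row towards the two standing cans, whose centres stand 64 and 128 mm away
- row (a point): centre of the row's middle mark, on the top face of the packing board (wooden, 92 x 210 x 8 mm, fixed), 8 mm above the table; y axis along the row, away from the empty mark; z up. The tops of standing cans are 134 mm above this point
- can_a_mid (a point): centre of the can standing on the middle mark (53 mm across, 134 mm high); z up
- can_b_mid (a point): centre of the can standing on the end mark (53 mm across, 134 mm high); z up
- cover_mid (a point): middle of the underside (lower rim) of the top cover of the stack: a white plastic shallow lid, open below, 76 mm (its x) by 200 mm (its y) by 14 mm high (10 mm skirt and 4 mm top), 0.08 kg, with a grip rib standing on one corner of its top; z up. It clings to the stack with about 1 N at each of four points on its long sides, 70 mm either way from the middle, and comes off after rising about 8 mm there
- cover_rib (a point): centre of the top cover's grip rib, an upright fin 10 mm thick (x), 34 mm long (y) and 30 mm high (z), standing on the cover's top 20 mm off the cover's middle in x and 78 mm in y; this point is 29 mm above the cover's lower rim, 15 mm above its top face. Same axes as the cover
- cover_far (a point): middle of the lower rim at the end of the top cover away from the rib, 100 mm from the cover's middle; same axes as the cover
- stack: the rest of the stack of white covers, a loose 0.6 kg block of nested covers 76 x 200 mm (x, y) standing on the table; origin at the centre of its underside, z up. The top cover's lower rim is 60 mm above this origin at the start
- growler_mid (a point): centre of an amber glass bottle 70 mm across and 160 mm high (bystander)
- tape_mid (a point): centre of a brown tape roll standing flat, 90 mm across and 48 mm high (bystander)
- bung_mid (a point): centre of a dark rubber bung 44 mm across and 35 mm high (bystander)

How it is judged:
On the way, in this order (a step that is already met when the one before it is completed fails the run):
1. the fallen can stands right way up on the empty mark, released and at rest (angle between can_c_mid's own z axis and vertical below 0.1 rad and horizontal distance between can_c_mid and place below 0.015 m and height (world z) of can_c_mid below 0.085 m and contact force between can_c and the fingers below 0.2 N and linear speed of can_c below 0.05 m/s), for 0.2 s.
2. the top cover's rib end is lifted while its other end still rests on the stack (angle between cover_mid's own z axis and vertical above 0.1 rad and z of cover_rib in the frame of stack above 0.102 m and z of cover_far in the frame of stack below 0.072 m and contact force between cover and the fingers above 0.5 N), for 0.1 s.
At the end, for the whole second after the job is handed in: Can upright (0.1 rad) within 15 mm of the mark, released; other cans within 15 mm and stack within 30 mm of their starts; cover held in the fingers, level (0.22 rad), still, within 35 mm of the row's middle and 0.25 rad of its line, lower rim 150 to 260 mm above the table, touching no can (angle between each of can_c_mid, can_a_mid, can_b_mid's own z axis and vertical below 0.1 rad and horizontal distance between can_c_mid and place below 0.015 m and height (world z) of can_c_mid below 0.085 m and contact force between can_c and the fingers below 0.2 N and distance of each of can_a_mid, can_b_mid from where it was at the start of the episode below 0.015 m and distance of stack from where it was at the start of the episode below 0.03 m and angle between stack's own z axis and vertical below 0.06 rad and height (world z) of stack below 0.01 m and horizontal distance between cover_mid and row below 0.035 m and angle between the y axis of cover_mid and the y axis of row, either way round below 0.25 rad and angle between cover_mid's own z axis and vertical below 0.22 rad and height (world z) of cover_mid between 0.15 and 0.26 m and contact force between cover and the fingers above 1 N and contact force between cover and can_a below 0.1 N and contact force between cover and can_b below 0.1 N and contact force between cover and can_c below 0.1 N and contact force between cover and stack below 0.1 N and linear speed of cover below 0.05 m/s); the arm keeps its last pose, push and grip.
It fails at once if the rest of the stack is dragged, lifted or knocked (distance of stack from where it was at the start of the episode above 0.04 m or angle between stack's own z axis and vertical above 0.25 rad).
It fails at once if a standing can is knocked over (angle between any of can_a_mid, can_b_mid's own z axis and vertical above 0.4 rad).
It fails at once if a bystander is disturbed (distance of any of growler_mid, tape_mid, bung_mid from where it was at the start of the episode above 0.03 m).
It also fails if it takes over 69 s, if anything falls off the work surface, if the arm or the gripper's body presses on something with over 40 N, if the wrist force passes 120 N, or if a joint passes its speed limit or range.

## Working session

There is one attempt and no reset: what is moved stays moved. The work goes in short steps, Python scripts to look and compute and a tool call to move; the robot and the scene stay as the last step left them, time stands still between calls to the robot, and variables do not carry over. Pictures are saved under pics/ and viewed, at most 10 in all, crops included, and the job is handed in when it is done.

Besides the shell and the picture viewer there is one more tool, called after "Request:" by a JSON object that holds its "api" and its "payload". apply_moves: Moves the arm, as the interface text tells. Its arguments: {"type":"object","properties":{"motion":{"type":"array","items":{"type":"array","items":{"type":"array","items":{"type":"number"}}}},"grip_force":{"type":"number"}},"required":["motion"]}

```bash
ls; mkdir -p pics; python3 - <<'E'
from cell import bot, optics
import cv2
for n in ("scene","top"):
    cv2.imwrite(f"pics/{n}0.png",optics.camera(n)); print(n,optics.camera_info(n))
print(bot.state())
E
```

```text
pics
scene {'vertical_fov': 56.406229639089275, 'cx': 313.93346737026275, 'cy': 194.31469345454846, 'R': array([[ 0.80487581,  0.59342587, -0.00454585],
       [ 0.35053279, -0.48158802, -0.80324326],
       [-0.47885456,  0.6449176 , -0.59563378]]), 't': array([-0.47181617, -0.1478022 ,  1.38423516])}
top {'vertical_fov': 57.69530689451088, 'cx': 316.86626681619805, 'cy': 201.6429522243944, 'R': array([[ 0.01907553, -0.99944942,  0.02714752],
       [-0.99447048, -0.02177104, -0.102735  ],
       [ 0.10326947, -0.02503768, -0.99433824]]), 't': array([-0.03854308,  0.56473405,  0.96317414])}
{'time': 0.1, 'joints': array([ 1.02860190e+00,  1.31086348e-01,  1.48915536e+00,  2.20305128e-05,
        1.52299547e+00, -8.53889362e-02]), 'qvel': array([ 6.20491066e-04, -5.82896746e-04, -2.28659051e-03,  4.54990488e-04,
        1.79561265e-03, -1.23782318e-05]), 'joint_efforts': array([ 7.84350450e-04, -5.70957899e+01, -5.01941907e+01, -3.13772152e-04,
        8.19823996e-03, -2.20434589e-05]), 'tool_pos': array([0.26436595, 0.5380796 , 0.23035715]), 'tcp_rot': array([-3.13995600e+00, -1.62176462e-04,  2.68478596e+00]), 'force': array([-0.38801718, -1.63855393,  0.02798381]), 'torque': array([-0.02663472,  0.0120824 ,  0.03176776]), 'gripper_force': 0.0, 'opening': 0.9971763411801245}
```

View pics/scene0.png

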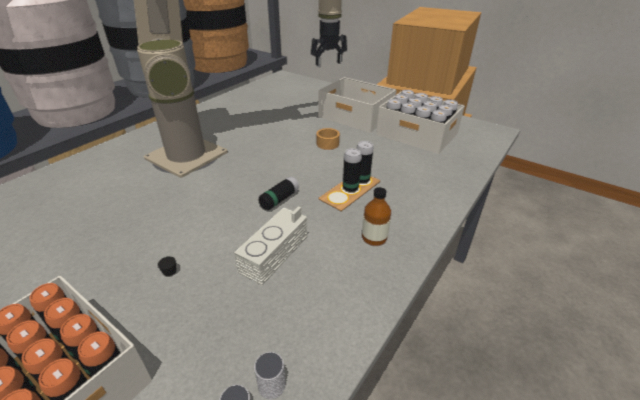

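View pics/top0.png

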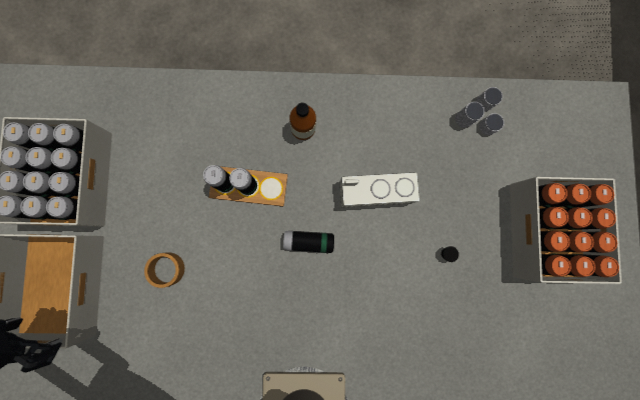

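The top view shows the board at about (250,186) with its empty mark at (271,188), and the fallen can from its lid at (285,241) to its foot at (333,242). The cover stack is at (380,190) with the rib at about (350,183), the bottle at (303,120), the tape at (164,270) and the bung at (450,255). I'll enlarge this area.

```bash
cat > h.py <<'E'
import numpy as np
from cell import bot, optics
def ray(name,u,v,z,ci=None):
    "world point at height z seen at pixel u,v"
    c=ci or optics.camera_info(name); R=np.array(c["R"]);t=np.array(c["t"])
    f=200/np.tan(np.radians(c["vertical_fov"])/2)
    d=R.T@[(u-c["cx"])/f,(v-c["cy"])/f,1]; o=-R.T@t
    return o+d*(z-o[2])/d[2]
def proj(c,X):
    f=200/np.tan(np.radians(c["vertical_fov"])/2)
    p=np.array(c["R"])@X+np.array(c["t"]); return f*p[0]/p[2]+c["cx"],f*p[1]/p[2]+c["cy"]
E
python3 - <<'E'
import cv2
i=cv2.imread("pics/top0.png")[100:290,180:440]
cv2.imwrite("pics/topc.png",cv2.resize(i,None,fx=3,fy=3,interpolation=cv2.INTER_CUBIC))
E
```

```text
(no output)
```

View pics/topc.png

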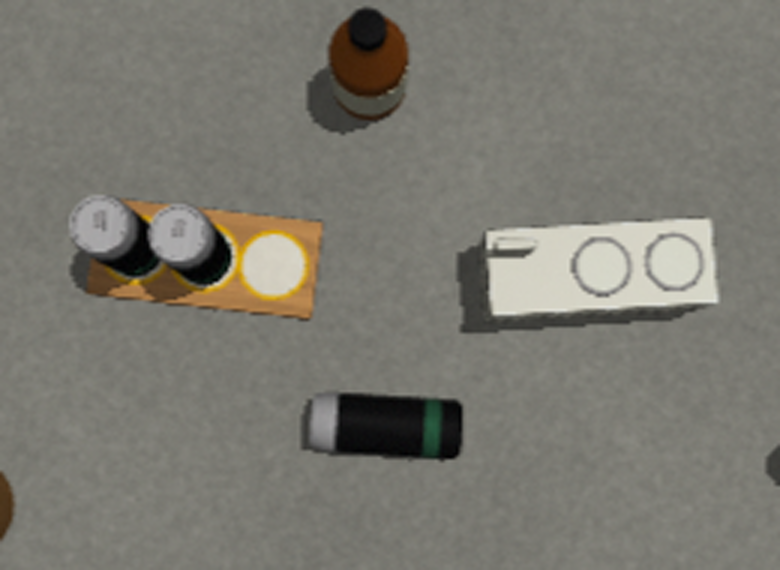

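```bash
python3 - <<'E'
from h import *
np.set_printoptions(precision=4,suppress=True)
c=optics.camera_info("top")
P=lambda u,v,z: ray("top",180+(u+.5)/3-.5,100+(v+.5)/3-.5,z,c)
m=P(274,265,.008);print("mark",m)
A=P(179,232,.142);B=P(101,223,.142);print("A",A,"B",B,np.linalg.norm(A-m),np.linalg.norm(B-m))
d=(B-m)[:2];print("row yaw",np.degrees(np.arctan2(d[1],d[0])))
bc=[P(*q,.008) for q in((322,222),(309,318),(88,293),(124,198))];print("board",np.mean(bc,0),bc)
l=P(312,422,.027);f=P(462,429,.027);print("can",l,f,(l+f)/2,np.linalg.norm(l-f),np.degrees(np.arctan2(*(l-f)[1::-1])))
cc=[P(*q,.074) for q in((486,231),(711,219),(718,301),(492,314))]
print("cover",np.mean(cc,0),cc,[np.linalg.norm(cc[i]-cc[i-1]) for i in range(4)])
y=((cc[0]+cc[3])-(cc[1]+cc[2]))/2;print("cov y",np.degrees(np.arctan2(y[1],y[0])))
a=np.arctan2(y[1],y[0]);yh=np.array([np.cos(a),np.sin(a),0]);xh=np.array([yh[1],-yh[0],0])
print("rib pred",np.mean(cc,0)+.078*yh+.02*xh, "seen",P(516,241,.104))
print("bottle cap",P(367,28,.16),P(369,85,.05))
E
```

```text
mark [0.6032 0.1015 0.008 ]
A [0.6097 0.1651 0.142 ] B [0.6156 0.2281 0.142 ] 0.14850077187848776 0.18477178861288243
row yaw 84.409544136242
board [0.6088 0.1602 0.008 ] [array([0.6448, 0.0579, 0.008 ]), array([0.5543, 0.0675, 0.008 ]), array([0.5731, 0.2721, 0.008 ]), array([0.6631, 0.2431, 0.008 ])]
can [0.4585 0.0608 0.027 ] [ 0.4548 -0.0748  0.027 ] [ 0.4567 -0.007   0.027 ] 0.13558816966510617 88.4271716593456
cover [ 0.5996 -0.1925  0.074 ] [array([ 0.6284, -0.0899,  0.074 ]), array([ 0.6439, -0.2892,  0.074 ]), array([ 0.571 , -0.2947,  0.074 ]), array([ 0.5553, -0.0961,  0.074 ])] [np.float64(0.07337477688180825), np.float64(0.1998541811844799), np.float64(0.07304446291827539), np.float64(0.19926212195294757)]
cov y 94.49237904419306
rib pred [ 0.6135 -0.1132  0.074 ] seen [ 0.6151 -0.1128  0.104 ]
bottle cap [0.7778 0.0168 0.16  ] [0.7647 0.0162 0.05  ]
```

```bash
cat >> h.py <<'E'
from scipy.spatial.transform import Rotation as Ro
np.set_printoptions(precision=4,suppress=True)
def down(yaw,lean=0): return Ro.from_euler("z",yaw,degrees=True)*Ro.from_euler("x",180,degrees=True)*Ro.from_euler("y",lean,degrees=True)
def pose(): 
    s=bot.state(); return np.array(s["tool_pos"]),Ro.from_euler("xyz",s["tcp_rot"])
def rows(p0,R0,p1,R1,N):
    "the row to repeat N times from pose 0 to pose 1"
    w=(R0.inv()*R1).as_rotvec()/N; D=Ro.from_rotvec(w)
    S=sum(Ro.from_rotvec(w*k).as_matrix() for k in range(N))
    d=np.linalg.solve(S,R0.inv().apply(p1-p0))
    print(N,"rows mm",d*1e3,"deg",np.degrees(w))
E
python3 - <<'E'
from h import *
p0,R0=pose(); R1=down(88.4,-40); zt=R1.apply([0,0,1]); ax=R1.apply([0,0,1])
a=np.array([np.cos(np.radians(88.4)),np.sin(np.radians(88.4)),0])
T=np.array([.4567,-.007,.0265])+.012*a+.019*zt
print(zt,T,T-.12*zt)
rows(p0,R0,T-.12*zt,R1,18)
E
```

```text
[-0.0179 -0.6425 -0.766 ] [ 0.4567 -0.0072  0.0119] [0.4588 0.0699 0.1039]
18 rows mm [-25.7862  -4.3679  16.7585] deg [ 1.2616 -1.9691  3.481 ]
```

Request:
{"api": "apply_moves", "payload": {"motion": [[[-0.0258,-0.0044,0.0168,1.26,-1.97,3.48,1],[-0.0258,-0.0044,0.0168,1.26,-1.97,3.48,1],[-0.0258,-0.0044,0.0168,1.26,-1.97,3.48,1],[-0.0258,-0.0044,0.0168,1.26,-1.97,3.48,1],[-0.0258,-0.0044,0.0168,1.26,-1.97,3.48,1],[-0.0258,-0.0044,0.0168,1.26,-1.97,3.48,1],[-0.0258,-0.0044,0.0168,1.26,-1.97,3.48,1],[-0.0258,-0.0044,0.0168,1.26,-1.97,3.48,1],[-0.0258,-0.0044,0.0168,1.26,-1.97,3.48,1]]]}}

```text
time: 0.85
tool_pos: [0.4223, 0.3406, 0.1186]
tcp_rot: [-3.031, 0.349, 2.149]
force: [0.1, 1.0, -0.1]
opening: 0.999
gripper_force: 0.0
```

Request:
{"api": "apply_moves", "payload": {"motion": [[[-0.0258,-0.0044,0.0168,1.26,-1.97,3.48,1],[-0.0258,-0.0044,0.0168,1.26,-1.97,3.48,1],[-0.0258,-0.0044,0.0168,1.26,-1.97,3.48,1],[-0.0258,-0.0044,0.0168,1.26,-1.97,3.48,1],[-0.0258,-0.0044,0.0168,1.26,-1.97,3.48,1],[-0.0258,-0.0044,0.0168,1.26,-1.97,3.48,1],[-0.0258,-0.0044,0.0168,1.26,-1.97,3.48,1],[-0.0258,-0.0044,0.0168,1.26,-1.97,3.48,1],[-0.0258,-0.0044,0.0168,1.26,-1.97,3.48,1],[0,0,0,0,0,0,1],[0,0,0,0,0,0,1]]]}}

```text
time: 1.77
tool_pos: [0.4584, 0.0687, 0.103]
tcp_rot: [-3.141, 0.697, 1.542]
force: [-0.6, 0.2, 0.4]
opening: 1.002
gripper_force: 0.0
```

```bash
python3 - <<'E'
from h import *
import cv2
p0,R0=pose(); print(p0,R0.apply([0,0,1]),R0.apply([1,0,0]),bot.state()["joints"],bot.state()["time"])
R1=down(88.4,-40); zt=R1.apply([0,0,1]); T=np.array([.4567,-.0072,.0125])
rows(p0,R0,T,R1,9)
ci=optics.camera_info("wrist"); cv2.imwrite("pics/w1.png",optics.camera("wrist"))
print([proj(ci,np.array(X)) for X in((.4585,.0608,.027),(.4548,-.0748,.027))])
E
```

```text
[0.4584 0.0687 0.103 ] [-0.019  -0.6417 -0.7667] [ 0.022   0.7664 -0.642 ] [ 0.4845  0.2209  1.7984 -0.5939  1.5228  0.6666] 1.7667
9 rows mm [-0.0056  0.0521 13.1317] deg [-0.0066 -0.0069 -0.0037]
[(np.float64(321.5873349762297), np.float64(149.77290335956718)), (np.float64(321.3173934389913), np.float64(244.44998344822704))]
```

View pics/w1.png

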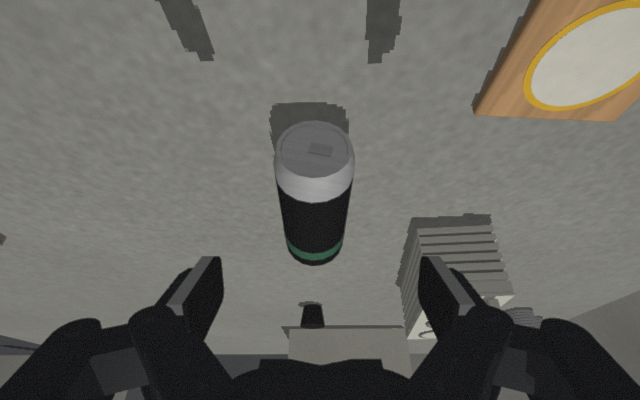

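The wrist view shows the can between the fingers, with its lid at (314,150) and foot at (314,250). That is about 7 px (~4 mm) left of the prediction, so I'll shift -4 mm in tool y on the way down.

Request:
{"api": "apply_moves", "payload": {"motion": [[[0,-0.0004,0.0131,0,0,0,1],[0,-0.0004,0.0131,0,0,0,1],[0,-0.0004,0.0131,0,0,0,1],[0,-0.0004,0.0131,0,0,0,1],[0,-0.0004,0.0131,0,0,0,1],[0,-0.0004,0.0131,0,0,0,1],[0,-0.0004,0.0131,0,0,0,1],[0,-0.0004,0.0131,0,0,0,1],[0,-0.0004,0.0131,0,0,0,1],[0,0,0,0,0,0,1],[0,0,0,0,0,0,1]]]}}

```text
time: 2.73
tool_pos: [0.4528, -0.0064, 0.0126]
tcp_rot: [-3.141, 0.697, 1.543]
force: [-0.6, -0.2, -0.6]
opening: 0.997
gripper_force: 0.0
```

Request:
{"api": "apply_moves", "payload": {"motion": [[[0,0,0,0,0,0,0.3],[0,0,0,0,0,0,0.3],[0,0,0,0,0,0,0.3],[0,0,0,0,0,0,0.3],[0,0,0,0,0,0,0.3],[0,0,0,0,0,0,0.3],[0,0,0,0,0,0,0.3],[0,0,0,0,0,0,0.3],[0,0,0,0,0,0,0.3],[0,0,0,0,0,0,0.3]]], "grip_force": 45}}

```text
time: 3.57
tool_pos: [0.4542, -0.0051, 0.0141]
tcp_rot: [3.138, 0.696, 1.542]
force: [-1.0, 3.9, 6.4]
opening: 0.606
gripper_force: 46.8
```

```bash
python3 - <<'E'
from h import *
import cv2
p0,R0=pose();s=bot.state(); print(p0,s["opening"],s["gripper_force"],s["force"],R0.apply([0,0,1]))
ci=optics.camera_info("top"); print(ci["cx"])
im=optics.camera("top")[100:290,180:440]
ws=optics.camera("wrist")
cv2.imwrite("pics/g1.png",np.hstack([cv2.resize(im,(547,400)),ws])[:, :547] if 0 else ws)
E
```

```text
[ 0.4542 -0.0051  0.0141] 0.6057364970545731 46.81419923901558 [-0.9543  3.8628  6.3615] [-0.0153 -0.6412 -0.7672]
316.86626681619805
```

View pics/g1.png

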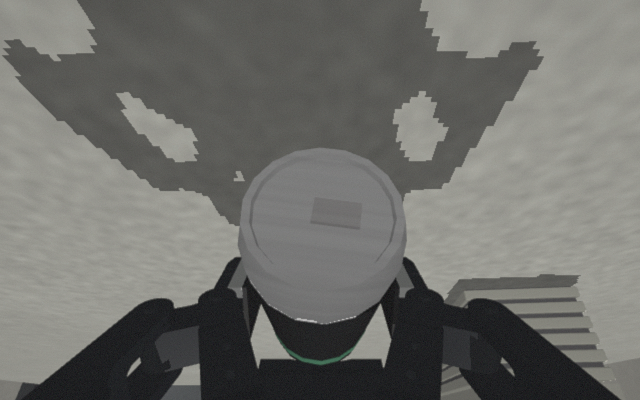

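```bash
cat > plan2.py <<'E'
from h import *
p0,R0=np.array([.4542,-.0051,.0141]),down(88.4,-40)
c=R0.inv().apply(np.array([.4547,-.007,.0265])-p0);print("can in tool",c)
lift=p0+[0,0,.11]; print("lift rows tool mm",R0.inv().apply([0,0,.11])/4*1e3)
R1=down(84.5,50); M=np.array([.6032,.1015,.075+.05]); p1=M-R1.apply(c)
print("target",p1,R1.apply([0,0,1]))
rows(lift,R0,p1,R1,18)
E
python3 plan2.py
```

```text
can in tool [-0.0094  0.0006 -0.0083]
lift rows tool mm [-17.6767   0.     -21.0662]
target [0.6038 0.1139 0.1269] [ 0.0734  0.7625 -0.6428]
18 rows mm [7.8791 7.9081 0.2535] deg [-0.021   4.9979  0.2397]
```

Request:
{"api": "apply_moves", "payload": {"motion": [[[-0.0177,0,-0.0211,0,0,0,0.3],[-0.0177,0,-0.0211,0,0,0,0.3],[-0.0177,0,-0.0211,0,0,0,0.3],[-0.0177,0,-0.0211,0,0,0,0.3],[0,0,0,0,0,0,0.3],[0.0079,0.0079,0.0003,0,5,0.24,0.3],[0.0079,0.0079,0.0003,0,5,0.24,0.3],[0.0079,0.0079,0.0003,0,5,0.24,0.3],[0.0079,0.0079,0.0003,0,5,0.24,0.3],[0.0079,0.0079,0.0003,0,5,0.24,0.3],[0.0079,0.0079,0.0003,0,5,0.24,0.3],[0.0079,0.0079,0.0003,0,5,0.24,0.3]]]}}

```text
time: 4.67
tool_pos: [0.5108, 0.041, 0.0984]
tcp_rot: [3.129, 0.081, 1.515]
force: [-1.2, 0.6, -3.8]
opening: 0.602
gripper_force: 48.5
```

Request:
{"api": "apply_moves", "payload": {"motion": [[[0.0079,0.0079,0.0003,0,5,0.24,0.3],[0.0079,0.0079,0.0003,0,5,0.24,0.3],[0.0079,0.0079,0.0003,0,5,0.24,0.3],[0.0079,0.0079,0.0003,0,5,0.24,0.3],[0.0079,0.0079,0.0003,0,5,0.24,0.3],[0.0079,0.0079,0.0003,0,5,0.24,0.3],[0.0079,0.0079,0.0003,0,5,0.24,0.3],[0.0079,0.0079,0.0003,0,5,0.24,0.3],[0.0079,0.0079,0.0003,0,5,0.24,0.3],[0.0079,0.0079,0.0003,0,5,0.24,0.3],[0.0079,0.0079,0.0003,0,5,0.24,0.3],[0,0,0,0,0,0,0.3]]]}}

```text
time: 5.67
tool_pos: [0.6024, 0.1128, 0.1223]
tcp_rot: [-3.125, -0.879, 1.46]
force: [-0.4, 0.3, -5.4]
opening: 0.602
gripper_force: 48.7
```

```bash
cat > look.py <<'E'
from h import *
import cv2,sys
n=sys.argv[1]
p0,R0=pose();s=bot.state(); print(s["time"],p0,s["opening"],s["gripper_force"],s["force"],"z",R0.apply([0,0,1]),"x",R0.apply([1,0,0]),s["joints"])
a=optics.camera("scene"); b=optics.camera("top")
x,y,w,h=map(int,sys.argv[2:6]); A=cv2.resize(a[y:y+h,x:x+w],(400,600*0+int(400*h/w)))
x,y,w,h=map(int,sys.argv[6:10]); B=cv2.resize(b[y:y+h,x:x+w],(400,int(400*h/w)))
H=max(len(A),len(B)); pad=lambda i:cv2.copyMakeBorder(i,0,H-len(i),0,0,cv2.BORDER_CONSTANT)
cv2.imwrite(f"pics/{n}.png",np.hstack([pad(A),pad(B)])[:600])
E
python3 look.py a1 260 80 180 180 190 110 160 160
```

```text
5.6667 [0.6024 0.1128 0.1223] 0.601922284603158 48.67444887757301 [-0.3663  0.301  -5.3785] z [ 0.0688  0.767  -0.6379] x [0.0705 0.6341 0.7701] [-0.367   0.3721  1.6717  0.8399  1.4678 -0.5206]
```

View pics/a1.png

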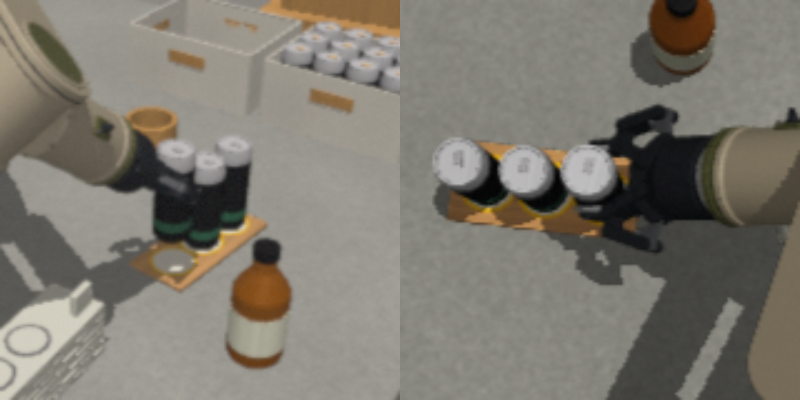

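The can is upright in the grip and lined up with the row: its lid is at (588,172) in the top crop, with the two standing lids at (525,171) and (462,163). I'll check its position from the lid.

```bash
python3 - <<'E'
from h import *
c=optics.camera_info("top")
for z in (.184,.188,.192): print(ray("top",190+188*.4,110+172*.4,z,c))
print("A",ray("top",190+125*.4,110+171*.4,.142,c),"B",ray("top",190+62*.4,110+163*.4,.142,c))
from scipy.optimize import least_squares
s=optics.camera_info("scene")
r=least_squares(lambda X:np.r_[np.array(proj(c,X))-[190+188*.4,110+172*.4],np.array(proj(s,X))-[260+176*.45,80+150*.45]],[.6,.1,.18]);print(r.x,r.fun)
p0,R0=pose(); cc=np.array([-.0094,.0006,-.0083]); print("can by tool",p0+R0.apply(cc))
print("down 42mm /8 in tool",R0.inv().apply([0,0,-.042])/8*1e3)
E
```

```text
[0.5999 0.0974 0.184 ]
[0.5992 0.097  0.188 ]
[0.5985 0.0965 0.192 ]
A [0.6063 0.1634 0.142 ] B [0.6127 0.2244 0.142 ]
[0.601  0.0983 0.1831] [-0.3165 -0.4222 -0.6338  0.1228]
can by tool [0.6014 0.1005 0.1213]
down 42mm /8 in tool [-4.0204  0.046   3.3759]
```

Request:
{"api": "apply_moves", "payload": {"motion": [[[-0.0035,0.0002,0.0032,0,0,0,0.3],[-0.0035,0.0002,0.0032,0,0,0,0.3],[-0.0035,0.0002,0.0032,0,0,0,0.3],[-0.0035,0.0002,0.0032,0,0,0,0.3],[-0.0035,0.0002,0.0032,0,0,0,0.3],[-0.0035,0.0002,0.0032,0,0,0,0.3],[-0.0035,0.0002,0.0032,0,0,0,0.3],[-0.0035,0.0002,0.0032,0,0,0,0.3],[0,0,0,0,0,0,0.3],[0,0,0,0,0,0,0.3]]]}}

```text
time: 6.6
tool_pos: [0.6043, 0.1151, 0.0871]
tcp_rot: [-3.133, -0.875, 1.469]
force: [0.3, 0.1, -3.2]
opening: 0.605
gripper_force: 48.6
```

Request:
{"api": "apply_moves", "payload": {"motion": [[[-0.0011,0,0.001,0,0,0,0.3],[-0.0011,0,0.001,0,0,0,0.3],[0,0,0,0,0,0,0.3]]]}}

```text
time: 6.85
tool_pos: [0.6046, 0.1151, 0.0845]
tcp_rot: [-3.134, -0.875, 1.47]
force: [0.1, 0.0, -2.8]
opening: 0.604
gripper_force: 48.6
```

Request:
{"api": "apply_moves", "payload": {"motion": [[[-0.0012,0,0.0009,0,0,0,0.3],[-0.0012,0,0.0009,0,0,0,0.3],[0,0,0,0,0,0,0.3]]]}}

```text
time: 7.1
tool_pos: [0.6044, 0.115, 0.0813]
tcp_rot: [-3.134, -0.875, 1.47]
force: [0.1, 0.3, -4.0]
opening: 0.602
gripper_force: 48.7
```

Request:
{"api": "apply_moves", "payload": {"motion": [[[-0.0012,0,0.0009,0,0,0,0.3],[0,0,0,0,0,0,0.3]]]}}

```text
time: 7.27
tool_pos: [0.6044, 0.1149, 0.0799]
tcp_rot: [-3.134, -0.875, 1.47]
force: [-0.7, -0.3, -2.6]
opening: 0.606
gripper_force: 48.7
```

Request:
{"api": "apply_moves", "payload": {"motion": [[[-0.0012,0,0.0009,0,0,0,0.3],[0,0,0,0,0,0,0.3]]]}}

```text
time: 7.43
tool_pos: [0.6044, 0.1148, 0.0784]
tcp_rot: [-3.134, -0.875, 1.47]
force: [0.3, -0.2, -2.5]
opening: 0.605
gripper_force: 48.7
```

Request:
{"api": "apply_moves", "payload": {"motion": [[[-0.0012,0,0.0009,0,0,0,0.3],[0,0,0,0,0,0,0.3]]]}}

```text
time: 7.6
tool_pos: [0.6044, 0.1148, 0.0768]
tcp_rot: [-3.134, -0.875, 1.47]
force: [0.3, 0.3, -3.2]
opening: 0.603
gripper_force: 48.7
```

Request:
{"api": "apply_moves", "payload": {"motion": [[[-0.0008,0,0.0006,0,0,0,0.3],[0,0,0,0,0,0,0.3]]]}}

```text
time: 7.77
tool_pos: [0.6044, 0.1147, 0.0759]
tcp_rot: [-3.134, -0.875, 1.47]
force: [0.6, -0.2, -2.7]
opening: 0.601
gripper_force: 48.7
```

Request:
{"api": "apply_moves", "payload": {"motion": [[[-0.0008,0,0.0006,0,0,0,0.3],[0,0,0,0,0,0,0.3]]]}}

```text
time: 7.93
tool_pos: [0.6046, 0.1147, 0.0755]
tcp_rot: [-3.135, -0.875, 1.471]
force: [-1.3, 0.3, -1.4]
opening: 0.606
gripper_force: 48.9
```

Request:
{"api": "apply_moves", "payload": {"motion": [[[-0.0008,0,0.0006,0,0,0,0.3],[0,0,0,0,0,0,0.3]]]}}

```text
time: 8.1
tool_pos: [0.6046, 0.1149, 0.0754]
tcp_rot: [-3.135, -0.876, 1.472]
force: [-3.8, -1.5, 6.6]
opening: 0.606
gripper_force: 49.4
```

Request:
{"api": "apply_moves", "payload": {"motion": [[[0,0,0,0,0,0,0.7],[0,0,0,0,0,0,0.8],[0,0,0,0,0,0,0.9],[0,0,0,0,0,0,1],[0,0,0,0,0,0,1],[0,0,0,0,0,0,1],[0,0,0,0,0,0,1],[0,0,0,0,0,0,1]]]}}

```text
time: 8.77
tool_pos: [0.6045, 0.1146, 0.0741]
tcp_rot: [-3.134, -0.875, 1.47]
force: [-1.1, 0.2, -0.5]
opening: 0.997
gripper_force: 0.0
```

```bash
python3 look.py a2 260 80 180 180 190 110 160 160
```

```text
8.7667 [0.6045 0.1146 0.0741] 0.9969126882046897 0.0 [-1.1056  0.1827 -0.4588] z [ 0.0698  0.7641 -0.6413] x [0.0646 0.638  0.7673] [-0.3614  0.45    1.6722  0.8469  1.4087 -0.5823]
```

View pics/a2.png

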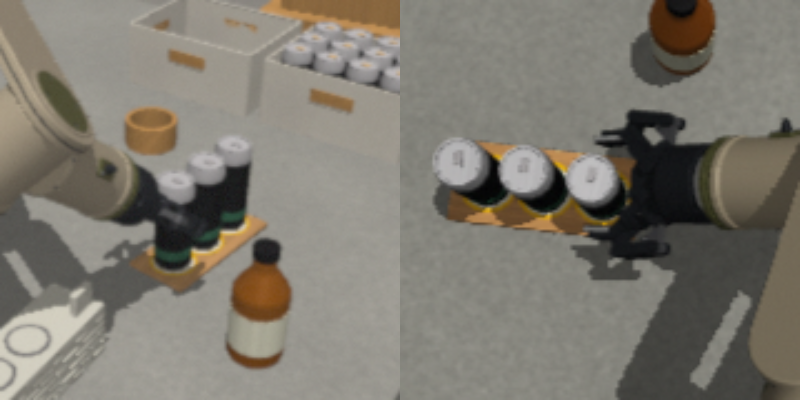

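The can stands on its mark in line with the others: the lids are at (591,180), (525,171) and (462,163) in the top crop, evenly spaced. Next I'll retreat and go above the rib.

Request:
{"api": "apply_moves", "payload": {"motion": [[[0,0,-0.01,0,0,0,1],[0,0,-0.02,0,0,0,1],[0,0,-0.02,0,0,0,1],[0,0,-0.02,0,0,0,1],[0,0,-0.02,0,0,0,1],[0,0,-0.02,0,0,0,1],[0,0,-0.02,0,0,0,1],[0,0,0,0,0,0,1],[0,0,0,0,0,0,1]]]}}

```text
time: 9.62
tool_pos: [0.5961, 0.0138, 0.1586]
tcp_rot: [-3.138, -0.874, 1.471]
force: [0.3, 0.1, -0.0]
opening: 1.0
gripper_force: 0.0
```

```bash
python3 - <<'E'
from h import *
p0,R0=pose(); print(p0,bot.state()["force"])
rows(p0,R0,np.array([.6145,-.113,.20]),down(94.5),12)
E
```

```text
[0.5961 0.0138 0.1586] [ 0.304   0.1371 -0.0101]
12 rows mm [-8.0845  1.7989 -8.1161] deg [ 0.3538 -4.1611 -0.7878]
```

Request:
{"api": "apply_moves", "payload": {"motion": [[[-0.0081,0.0018,-0.0081,0.35,-4.16,-0.79,1],[-0.0081,0.0018,-0.0081,0.35,-4.16,-0.79,1],[-0.0081,0.0018,-0.0081,0.35,-4.16,-0.79,1],[-0.0081,0.0018,-0.0081,0.35,-4.16,-0.79,1],[-0.0081,0.0018,-0.0081,0.35,-4.16,-0.79,1],[-0.0081,0.0018,-0.0081,0.35,-4.16,-0.79,1],[-0.0081,0.0018,-0.0081,0.35,-4.16,-0.79,1],[-0.0081,0.0018,-0.0081,0.35,-4.16,-0.79,1],[-0.0081,0.0018,-0.0081,0.35,-4.16,-0.79,1],[-0.0081,0.0018,-0.0081,0.35,-4.16,-0.79,1],[-0.0081,0.0018,-0.0081,0.35,-4.16,-0.79,1],[-0.0081,0.0018,-0.0081,0.35,-4.16,-0.79,1]]]}}

```text
time: 10.62
tool_pos: [0.6138, -0.1113, 0.1979]
tcp_rot: [-3.139, 0.001, 1.653]
force: [-1.2, 0.2, 0.2]
opening: 1.003
gripper_force: 0.0
```

Request:
{"api": "apply_moves", "payload": {"motion": [[[0,0,0,0,0,0,0.6],[0,0,0,0,0,0,0.6],[0,0,0,0,0,0,0.6]]]}}

```text
time: 10.87
tool_pos: [0.6134, -0.1107, 0.1971]
tcp_rot: [-3.139, -0.005, 1.651]
force: [-1.2, -0.2, -0.5]
opening: 0.607
gripper_force: 0.0
```

```bash
python3 - <<'E'
from h import *
import cv2
p0,R0=pose(); print(p0,R0.apply([0,0,1]),R0.apply([1,0,0]))
ci=optics.camera_info("wrist"); im=optics.camera("wrist"); cv2.imwrite("pics/w2.png",im)
a=np.radians(94.5);y=np.array([np.cos(a),np.sin(a),0]);x=np.array([y[1],-y[0],0]);r=np.array([.6145,-.113,.104])
print("rib top corners",[np.round(proj(ci,r+i*.005*x+j*.017*y),1) for i in(-1,1) for j in (-1,1)])
print("tcp",proj(ci,np.array([p0[0],p0[1],.104])))
import pickle;pickle.dump(ci,open("ci.pkl","wb"))
E
```

```text
[ 0.6134 -0.1107  0.1971] [-0.0031  0.0044 -1.    ] [-0.0805  0.9967  0.0047]
rib top corners [array([316. , 225.3]), array([315.9, 181.4]), array([329.3, 225.4]), array([329.8, 181.5])]
tcp (np.float64(321.4625932616721), np.float64(200.7061136654218))
```

View pics/w2.png

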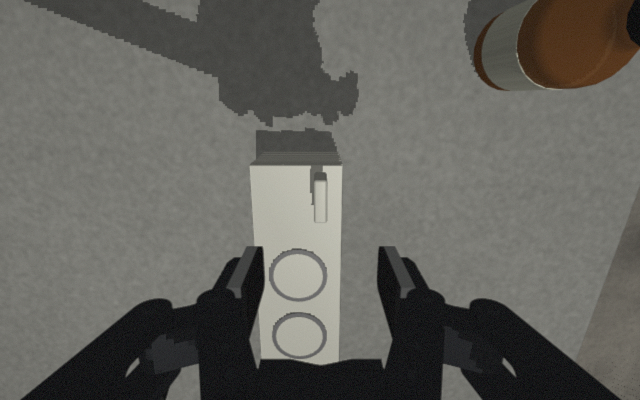

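The rib's top face spans (314–327, 180–222) in the wrist view, centred within 1 mm of the tool axis, and its sides are parallel to the pads. I'll descend and grip it.

Request:
{"api": "apply_moves", "payload": {"motion": [[[0,-0.0001,0.015,0,0,0,0.5],[0,-0.0001,0.015,0,0,0,0.5],[0,-0.0001,0.015,0,0,0,0.5],[0,-0.0001,0.015,0,0,0,0.5],[0,-0.0001,0.015,0,0,0,0.5],[0,-0.0001,0.015,0,0,0,0.5],[0,-0.0001,0.014,0,0,0,0.5],[0,0,0.009,0,0,0,0.5],[0,0,0.005,0,0,0,0.5],[0,0,0,0,0,0,0.5],[0,0,0,0,0,0,0.5]]]}}

```text
time: 11.83
tool_pos: [0.6133, -0.1117, 0.0806]
tcp_rot: [-3.14, -0.002, 1.651]
force: [-0.1, -1.5, -0.2]
opening: 0.501
gripper_force: 0.0
```

Request:
{"api": "apply_moves", "payload": {"motion": [[[0,0,0,0,0,0,0.3],[0,0,0,0,0,0,0.2],[0,0,0,0,0,0,0.1],[0,0,0,0,0,0,0],[0,0,0,0,0,0,0],[0,0,0,0,0,0,0],[0,0,0,0,0,0,0],[0,0,0,0,0,0,0],[0,0,0,0,0,0,0]]], "grip_force": 60}}

```text
time: 12.58
tool_pos: [0.6139, -0.1117, 0.0817]
tcp_rot: [3.141, -0.001, 1.651]
force: [-2.3, 0.1, 6.0]
opening: 0.103
gripper_force: 59.2
```

```bash
python3 - <<'E'
from h import *
p0,R0=pose();s=bot.state(); print(s["time"],p0,s["opening"],s["gripper_force"],s["force"])
# pivot about far rim end: rib grasp -> far end
a=np.radians(94.5);y=np.array([np.cos(a),np.sin(a),0]);x=np.array([y[1],-y[0],0])
F=np.array([.613,-.111,.06])-.178*y-.02*x; print("pivot",F)
for th,N in((10,6),(18,6)):
    Q=Ro.from_rotvec(np.radians(th)*x); p1=F+Q.apply(p0-F); print(th,p1-p0); rows(p0,R0,p1,Q*R0,N)
E
```

```text
12.5833 [ 0.6139 -0.1117  0.0817] 0.10280392109408472 59.19869363307953 [-2.2878  0.0894  6.0446]
pivot [ 0.607 -0.29   0.06 ]
10 [ 0.0005 -0.0064  0.0304]
6 rows mm [-0.7024  0.0016 -5.1462] deg [-0.0028  1.6667  0.0009]
18 [ 0.0012 -0.0153  0.0537]
6 rows mm [-1.3719  0.0026 -9.2471] deg [-0.005   3.      0.0016]
```

Request:
{"api": "apply_moves", "payload": {"motion": [[[-0.0004,0,-0.0026,0,0.83,0,0],[-0.0004,0,-0.0026,0,0.83,0,0],[-0.0004,0,-0.0026,0,0.83,0,0],[-0.0004,0,-0.0026,0,0.83,0,0],[-0.0004,0,-0.0026,0,0.83,0,0],[-0.0004,0,-0.0026,0,0.83,0,0],[-0.0004,0,-0.0026,0,0.83,0,0],[-0.0004,0,-0.0026,0,0.83,0,0],[-0.0004,0,-0.0026,0,0.83,0,0],[-0.0004,0,-0.0026,0,0.83,0,0],[-0.0004,0,-0.0026,0,0.83,0,0],[-0.0004,0,-0.0026,0,0.83,0,0]]], "grip_force": 90}}

```text
time: 13.58
tool_pos: [0.6137, -0.119, 0.1112]
tcp_rot: [-3.14, -0.177, 1.651]
force: [-0.5, 0.5, -1.2]
opening: 0.102
gripper_force: 88.0
```

Request:
{"api": "apply_moves", "payload": {"motion": [[[0,0,0,0,0,0,0],[0,0,0,0,0,0,0],[0,0,0,0,0,0,0],[0,0,0,0,0,0,0]]]}}

```text
time: 13.92
tool_pos: [0.6137, -0.119, 0.1109]
tcp_rot: [-3.14, -0.175, 1.651]
force: [0.1, -1.2, -1.3]
opening: 0.095
gripper_force: 88.0
```

```bash
python3 look.py p1 220 180 130 120 270 130 180 120
```

```text
13.9167 [ 0.6137 -0.119   0.1109] 0.09504577364318893 88.01884174346924 [ 0.0988 -1.1721 -1.2619] z [-0.0154  0.1732 -0.9848] x [-0.0787  0.9816  0.1739] [-0.3656  0.338   1.482   0.1592  1.401  -0.4789]
```

View pics/p1.png

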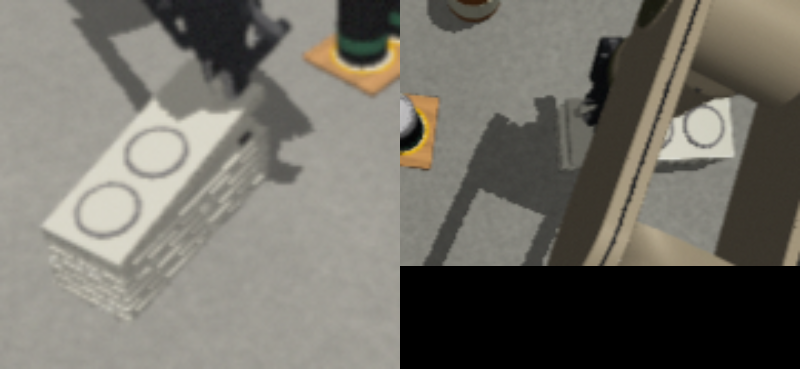

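The cover is tilted about 10°, its rib end up with a dark gap at crop (247,137) and its far end at (45,228)–(120,262) still on the stack, which hasn't moved. I'll peel further, then lift.

Request:
{"api": "apply_moves", "payload": {"motion": [[[-0.0005,0,-0.0031,0,1,0,0],[-0.0005,0,-0.0031,0,1,0,0],[-0.0005,0,-0.0031,0,1,0,0],[-0.0005,0,-0.0031,0,1,0,0],[-0.0005,0,-0.0031,0,1,0,0],[-0.0005,0,-0.0031,0,1,0,0],[-0.0005,0,-0.0031,0,1,0,0],[-0.0005,0,-0.0031,0,1,0,0],[0,0,0,0,0,0,0],[0,0,0,0,0,0,0]]]}}

```text
time: 14.85
tool_pos: [0.6147, -0.1291, 0.1343]
tcp_rot: [-3.141, -0.315, 1.65]
force: [0.3, 0.1, -1.7]
opening: 0.096
gripper_force: 88.0
```

Request:
{"api": "apply_moves", "payload": {"motion": [[[0.0012,0,-0.0038,0,0,0,0],[0.0012,0,-0.0038,0,0,0,0],[0.0031,0,-0.0095,0,0,0,0],[0.0046,0,-0.0143,0,0,0,0],[0.0046,0,-0.0143,0,0,0,0],[0.0046,0,-0.0143,0,0,0,0],[0.0046,0,-0.0143,0,0,0,0],[0.0046,0,-0.0143,0,0,0,0],[0.0046,0,-0.0143,0,0,0,0],[0.0031,0,-0.0095,0,0,0,0],[0,0,0,0,0,0,0],[0,0,0,0,0,0,0]]]}}

```text
time: 15.85
tool_pos: [0.6152, -0.1291, 0.2532]
tcp_rot: [3.141, -0.314, 1.651]
force: [0.9, -0.2, -1.4]
opening: 0.098
gripper_force: 88.1
```

```bash
cat > pl.py <<'E'
from h import *
p0,R0=pose();s=bot.state();print(s["time"],p0,s["force"],s["opening"],s["gripper_force"])
c=R0.inv().apply
# cover rim middle in tool: rib grasped with TCP .0215 above rim (.0817-.060)
yaw=84.5; a=np.radians(yaw);y=np.array([np.cos(a),np.sin(a),0]);x=np.array([y[1],-y[0],0])
row=np.array([.6085,.1645,0]); zrim=.2
p1=row+.078*y+.02*x+[0,0,zrim+.0217]; print(p1)
mid=p0+[0,0,max(0,.30-p0[2])]
rows(p0,R0,p1+[0,0,.04],down(yaw),24)
E
python3 pl.py
```

```text
15.85 [ 0.6152 -0.1291  0.2532] [ 0.9266 -0.1862 -1.4317] 0.09762095299112511 88.0876636505127
[0.6359 0.2402 0.2217]
24 rows mm [15.327   0.7956  2.168 ] deg [-0.0652 -0.7481  0.4173]
```

Request:
{"api": "apply_moves", "payload": {"motion": [[[0.0153,0.0008,0.0022,-0.07,-0.75,0.42,0],[0.0153,0.0008,0.0022,-0.07,-0.75,0.42,0],[0.0153,0.0008,0.0022,-0.07,-0.75,0.42,0],[0.0153,0.0008,0.0022,-0.07,-0.75,0.42,0],[0.0153,0.0008,0.0022,-0.07,-0.75,0.42,0],[0.0153,0.0008,0.0022,-0.07,-0.75,0.42,0],[0.0153,0.0008,0.0022,-0.07,-0.75,0.42,0],[0.0153,0.0008,0.0022,-0.07,-0.75,0.42,0],[0.0153,0.0008,0.0022,-0.07,-0.75,0.42,0],[0.0153,0.0008,0.0022,-0.07,-0.75,0.42,0],[0.0153,0.0008,0.0022,-0.07,-0.75,0.42,0],[0.0153,0.0008,0.0022,-0.07,-0.75,0.42,0]]]}}

```text
time: 16.85
tool_pos: [0.6165, 0.0564, 0.2692]
tcp_rot: [-3.132, -0.157, 1.56]
force: [0.8, -0.3, -0.6]
opening: 0.093
gripper_force: 88.1
```

Request:
{"api": "apply_moves", "payload": {"motion": [[[0.0153,0.0008,0.0022,-0.07,-0.75,0.42,0],[0.0153,0.0008,0.0022,-0.07,-0.75,0.42,0],[0.0153,0.0008,0.0022,-0.07,-0.75,0.42,0],[0.0153,0.0008,0.0022,-0.07,-0.75,0.42,0],[0.0153,0.0008,0.0022,-0.07,-0.75,0.42,0],[0.0153,0.0008,0.0022,-0.07,-0.75,0.42,0],[0.0153,0.0008,0.0022,-0.07,-0.75,0.42,0],[0.0153,0.0008,0.0022,-0.07,-0.75,0.42,0],[0.0153,0.0008,0.0022,-0.07,-0.75,0.42,0],[0.0153,0.0008,0.0022,-0.07,-0.75,0.42,0],[0.0153,0.0008,0.0022,-0.07,-0.75,0.42,0],[0.0153,0.0008,0.0022,-0.07,-0.75,0.42,0]]]}}

```text
time: 17.85
tool_pos: [0.6353, 0.2405, 0.2582]
tcp_rot: [-3.14, 0.002, 1.473]
force: [0.2, 0.1, -0.7]
opening: 0.095
gripper_force: 88.1
```

Request:
{"api": "apply_moves", "payload": {"motion": [[[0,0,0.008,0,0,0,0],[0,0,0.008,0,0,0,0],[0,0,0.008,0,0,0,0],[0,0,0.008,0,0,0,0],[0,0,0.008,0,0,0,0],[0,0,0,0,0,0,0],[0,0,0,0,0,0,0],[0,0,0,0,0,0,0]]]}}

```text
time: 18.52
tool_pos: [0.6361, 0.2395, 0.2205]
tcp_rot: [3.141, -0.0, 1.473]
force: [0.5, 0.3, -0.2]
opening: 0.096
gripper_force: 88.1
```

```bash
sed -i 's/print(p1)/print(p1,p0-p1)/' pl.py; python3 pl.py; python3 look.py f1 220 60 220 220 150 80 260 260
```

```text
18.5167 [0.6361 0.2395 0.2205] [ 0.5365  0.3237 -0.1867] 0.09640873753914415 88.09053182601929
[0.6359 0.2402 0.2217] [ 0.0002 -0.0007 -0.0012]
24 rows mm [ 0.0281 -0.0113 -1.7156] deg [ 0.0018 -0.0004 -0.0046]
18.5167 [0.6361 0.2395 0.2205] 0.09640873753914415 88.09053182601929 [ 0.5365  0.3237 -0.1867] z [ 0.0008  0.0001 -1.    ] x [0.0978 0.9952 0.0002] [ 0.2848  0.3495  1.2538 -0.0001  1.5375  0.3827]
```

View pics/f1.png

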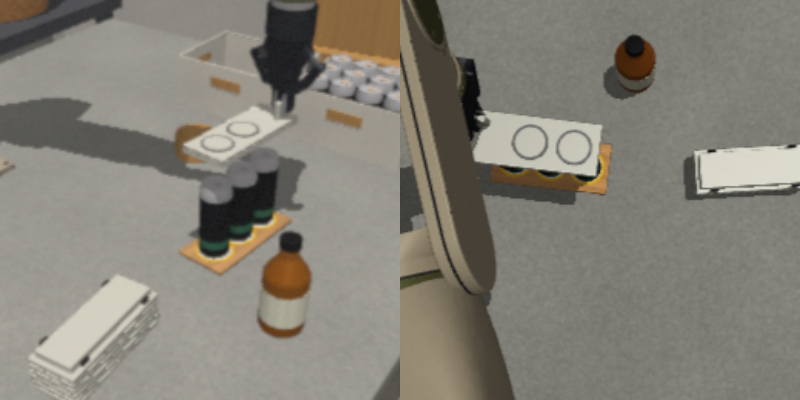

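The cover hangs level over the row, above the three standing cans, and the stack is in place. I'll check the far corners, at (601,125) and (597,173) in the top crop, against the expected pose.

```bash
python3 - <<'E'
from h import *
c=optics.camera_info("top");s=optics.camera_info("scene")
a=np.radians(84.4);y=np.array([np.cos(a),np.sin(a),0]);x=np.array([y[1],-y[0],0])
m=np.array([.6361,.2395,.2127])-.078*y-.02*x; print("mid",m)
f=220/400
for i,q in((1,(601,125)),(-1,(597,173))):
    X=m-.1*y+i*.038*x; print("top",(np.array(proj(c,X))-[150,80])/.65+[400,0],q,"scene",(np.array(proj(s,X))-[220,60])/f)
E
```

```text
mid [0.6086 0.1638 0.2127]
top [601.1368 124.4583] (601, 125) scene [222.4735 158.97  ]
top [594.4643 175.7326] (597, 173) scene [183.3396 142.6009]
```

```bash
python3 -c "
from cell import bot
print(bot.hand_in())"
```

```text
the job is handed in; nothing more can be done
None
```

I handed in the job, but got no verdict back. The fallen can stands released on its mark, the top cover was peeled off rib end first, and it is held level about 6 cm above the three cans; the last pictures showed the stack, bottle and standing cans in place, but I didn't recheck the tape roll and bung.

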